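# Pop the yellow key tag and trap it

## Task

Press the red release beside the yellow key tag's lane of the dispenser with one finger, and let the other finger stop the tag on the open runway as its spring pops it out, before it slides off the end. Only touch the tag, never lift it, and leave the blue tag in its seat and everything else where it is. Finish while holding: one finger still keeps the release down and the other still blocks the tag against its spring.

Things in the scene. Friction and masses are not known exactly. Their poses are not given: they have to be found in the camera images.
- holder: Fixed two-lane key dispenser, cross-shaped plywood base (215 mm along x, 214 mm along y), 56 mm high spring box at the back. Origin: on the table, between the lanes, under the gates. z up; tags pop out along -x; y > 0 is the left lane. Lane floors level, slick, 30 mm above the table, 39 mm wide, centred at y = +-24 mm. Behind the gate: 20 mm high seat walls, a keeper bar at z 50 to 54 mm.
- release_left (a joint): Red press pad of the left lane, in m: 0 up, 0.010 fully down; about 2 N to start, 5 N fully down. It sinks a steel gate (at x = 0 of the holder, 5 mm thick, 7 mm above the lane floor) that holds the tag; the tag is let go 7 to 8 mm down. Released with the tag over the gate, the gate would lift the tag.
- release_right (a joint): The same for the right lane (y < 0 of the holder).
- release_left_top (a point): Centre of the top face of the left red pad, 30 x 30 mm; 48 mm above the table when up, 38 mm when fully down. It lies at x = -28, y = +82 mm of the holder: abreast of the runway, 58 mm outward from the middle of its lane. z up.
- release_right_top (a point): The same for the right lane, at x = -28, y = -82 mm of the holder.
- lane_left (a point): Left runway floor, mid-lane, abreast of the left pad: x = -28, y = +24 mm of the holder, 30 mm above the table; a good place for the blocking finger. The open runway runs from the gate to its open end at x = -75 mm, between kerbs 5 mm high.
- lane_right (a point): The same on the right lane: x = -28, y = -24 mm of the holder.
- tag_yellow: Loose yellow plastic key tag, a block 44 (x, along the lane) x 36 x 18 mm, about 60 g, in either lane. Origin: centre of its underside, at x = +25 mm of the holder when seated (front end at x = +3 mm, top 48 mm above the table). Let go, a spring pusher drives it along -x with about 1.3 N, some 0.5 m/s, for 60 mm; unstopped it coasts off the runway.
- tag_blue: The same tag in blue, in the other lane. To be left seated.
- keys: Bystander: steel ring 35 mm across with three mailbox keys, lying flat, loose. Origin at the ring's centre.
- dish: Bystander: white ceramic dish, 84 mm across, 26 mm high, loose. Origin at the centre of its underside.
- mirror: Bystander: round steel mirror in a wooden rim, 110 mm across, 8 mm thick, lying flat, loose. Origin at the centre of its underside.
- tin: Bystander: small round aluminium tin, 60 mm across, 35 mm high, loose. Origin at the centre of its underside.
- torch: Bystander: black pocket torch 113 mm long, 32 mm thick at the head, lying along its x, loose. Origin at the underside, near its middle.
There are look-alikes about, which are no part of the job. Of the things like the tag_yellow, leave any that is orange or turquoise; of the rest the smaller one is meant.

How it is judged (in metres and radians):
On the way:
1. the release of the yellow tag's lane is pressed (((y of tag_yellow in the frame of holder above 0 m and value of joint release_left above 0.006 m) or (y of tag_yellow in the frame of holder below 0 m and value of joint release_right above 0.006 m))).
At the end, for the whole second after the job is handed in: A finger keeps the yellow lane's release 5 mm or more down; the yellow tag lies flat, at rest, wholly on the runway (origin 10 mm or more out of its seat, x above -53 mm of the holder), pressing on a finger with over 0.2 N; the blue tag is within 6 mm of its start (((y of tag_yellow in the frame of holder above 0 m and value of joint release_left above 0.005 m and contact force between the fingers and release_left above 0.3 N) or (y of tag_yellow in the frame of holder below 0 m and value of joint release_right above 0.005 m and contact force between the fingers and release_right above 0.3 N)) and x of tag_yellow in the frame of holder between -0.053 and 0.015 m and z of tag_yellow in the frame of holder between 0.026 and 0.036 m and angle between tag_yellow's own z axis and vertical below 0.15 rad and linear speed of tag_yellow below 0.02 m/s and contact force between the fingers and tag_yellow above 0.2 N and distance of tag_blue from where it was at the start of the episode below 0.006 m); the arm keeps its last pose, push and grip.
It fails at once if the yellow tag is lifted or carried (more than 10 mm above its lane) (z of tag_yellow in the frame of holder above 0.04 m).
It fails at once if the yellow tag slides off the runway (x of tag_yellow in the frame of holder below -0.075 m).
It fails at once if the blue tag leaves its seat (distance of tag_blue from where it was at the start of the episode above 0.008 m).
It fails at once if a bystander is moved by more than 15 mm (distance of any of keys, dish, mirror, tin, torch from where it was at the start of the episode above 0.015 m).
It also fails if it takes over 30 s, if anything falls off the work surface, if the arm or the gripper's body presses on something with over 40 N, if the wrist force passes 120 N, or if a joint passes its speed limit or range.

## Robot

A 7-joint arm with a two-finger parallel gripper is mounted at the origin on the work surface. World frame = base frame: x ahead of the robot, y to its left, z up, the work surface at z = 0. Lengths are in m, angles in degrees, forces in N, time in s.
With the tool pointing down it reaches from about 0.425 to 0.875 m from the base axis. Payload 4.7 kg.
Tool frame: the origin (TCP) lies at the very end of the fingers, on their centre line; the grasp point (between the pads) lies 19 mm behind it; z points along the fingers, y is the direction in which the jaws open and shut (so a half turn about z gives the same grasp; the last joint's range is limited). The gripper opens to 87 mm and grips with 3 to 60 N. Pads are 19 mm wide; open, the fingers measure 117 mm over their backs; the gripper's body (75 mm by 190 mm) begins 51 mm behind the grasp point.
Start: joints at [74.089, 18.392, -4.016, 83.108, 1.295, 78.541, -3.26], TCP at [0.187, -0.623, 0.223] pointing down, gripper open.
Joint ranges: [-163.93, 163.93], [-17.29, 119.83], [-79.2, 71.16], [3.27, 140.29], [-89.18, 269.18], [5.43, 117.66], [-154.24, 154.24]. Speed limits (degrees/s): [147.25, 147.25, 180, 180, 180, 180, 180].

## Interface

Orientations are given as [roll, pitch, yaw] about the fixed x, y, z axes, in that order (R = Rz(yaw) Ry(pitch) Rx(roll)).
In Python, from cell import monitor, read_camera, camera_info, env, look_for gives the robot as it stands.
- The arm moves only by the tool servo_tool, never from a script. Its argument "commands" is one flat list of numbers, 6 for each row, row after row: the shift along the tool's x, y, z in mm, then the turn, a rotation vector about the tool's x, y, z in degrees. A call has 1 to 10 rows; each row shifts and turns the commanded pose from where the row before left it, along the tool's axes as they then stand; what a row does not reach is not made up. A row lasts 1/10 s, in which the tool goes at most 50 mm and 8.59 degrees, less where a joint would pass 70% of its speed; a pose out of reach is approached as far as the arm can. A call is refused whole if a number of a shift passes 50 or a number of a turn 8.59, either way. A call with a gripper value outside its range is refused whole. "jaw" is the finger opening in mm, from 0 to 87, set as the call begins (left out, the last holds). The fingers move at their own pace and stop on an object; "newtons" is the grip in N (left out, the last holds). Time passes only in rows, so rows that do not move let the fingers close. It gives the time, the measured TCP pose, the force and the opening at its end, in the units of the state.
- monitor.get_obs(): the state, without advancing time (a new reading comes with each control period).
- read_camera(name): name is "scene" or "top" or "wrist"; returns (picture, depth): 400x640x3 uint8, red, green, blue; 400x640 float32, m along the optical axis (not along the pixel's ray), 0 where there is no reading.
- camera_info(name): a dict with "camera_matrix" (3x3 intrinsics, pixels), "k1" (the pictures are not rectified: a ray, as slopes to the right and down, at radius r is drawn at 1 + k1 r^2 times it, then the intrinsics apply), "R" (3x3) and "t" (3): a world point X has camera coordinates R X + t; the wrist camera has in their place "T_tool_cam" (4x4, takes a point from camera to tool coordinates, whose origin is the TCP and whose axes are the flange's). Camera axes: x right, y down, z forward; pixel columns grow to the right and rows downward; lengths in m; the calibration is good to about 2 mm. A picture is of the moment at which its call begins: read the wrist's pose just before it. camera_info takes no time and is no camera call.
- env.sign_off(): hands the job in, once; it reports no verdict.
Trained networks look in the newest picture that a camera, given by its name, has taken for a name from the list of things; names that differ only in an ending like _2 or _b are one class to them, and where a whole thing is asked for, a point or a joint stands for the part that bears it (a point fixed in the world has none). Each returns a list of dicts, best first, with "conf" (0 to 1); they miss things now and then, are a little off and sometimes report something else, mostly with a low value. They report only what shows in the picture. A call takes as long as a camera call. They do not tell look-alikes from the thing itself.
- look_for(camera, label): "box" ([left, top, width, height] in pixels, round what is visible of it).
The state is a dict: "time_s": time; "qpos": joint angles; "joint_velocities": joint speeds; "effort": joint torques, N m; "tool_pos": TCP position; "tool_rot": TCP orientation; "force": force on the tool from outside, world axes, zero at the start; "wrist_torque": the same for the moment, N m; "grip_width": finger opening in m.
Only numpy, scipy, OpenCV 4.12 (cv2) and the standard library are available. Lean on these libraries where they do the work, as an engineer would, in place of code of your own. Each camera call takes 0.05 s, during which the arm holds its last target.

## Working session

There is one attempt and no reset: what is moved stays moved. The work goes in short steps, Python scripts to look and compute and a tool call to move; the robot and the scene stay as the last step left them, time stands still between calls to the robot, and variables do not carry over. Pictures are saved under pics/ and viewed, and the job is handed in when it is done.

Besides the shell and the picture viewer there is one more tool, called in YAML: its name, and indented under it one key for each argument. servo_tool: Moves the arm, as the interface text tells. Its arguments: {"type":"object","properties":{"commands":{"type":"array","items":{"type":"number"}},"jaw":{"type":"number"},"newtons":{"type":"number"}},"required":["commands"]}

```bash
ls; mkdir -p pics
cat > h.py <<'E'
import numpy as np,cv2
from cell import monitor,read_camera,camera_info,env,look_for
def save(n,p): cv2.imwrite('pics/'+n,p[:,:,::-1])
def world(cam,u,v,d,info=None):
    i=info or camera_info(cam);K=np.array(i['camera_matrix'])
    x=(np.asarray(u,float)-K[0,2])/K[0,0];y=(np.asarray(v,float)-K[1,2])/K[1,1]
    a,b=x.copy(),y.copy()
    for _ in range(20):
        s=1+i['k1']*(a*a+b*b);a,b=x/s,y/s
    P=np.stack([a*d,b*d,d*np.ones_like(a)],-1)
    return (P-np.array(i['t']))@np.array(i['R'])
E
python3 - <<'E'
from h import *
print(monitor.get_obs())
for c in ['scene','top']:
    p,d=read_camera(c);save(c+'1.png',p);np.savez('pics/'+c+'1.npz',p=p,d=d);print(camera_info(c))
    for l in ['holder','tag_yellow','tag_blue','release_left','keys','dish','mirror','tin','torch']:
        print(c,l,[(r['box'],round(r['conf'],2)) for r in look_for(c,l)])
E
```

```text
pics
{'time_s': 0.0, 'qpos': array([74.08804836, 18.43727416, -4.01394769, 83.17380894,  1.29497799,
       78.53930005, -3.26017273]), 'joint_velocities': array([ 0.02891059,  0.01692859,  0.08192969,  0.01500786, -0.00457672,
        0.11645544, -0.04705828]), 'effort': array([ 1.28317497e-04, -4.91288102e+01, -4.03756108e-01, -3.12526596e+01,
       -6.37706439e-02,  4.37250466e-02,  1.82085482e-04]), 'tool_pos': array([ 0.18678121, -0.62202721,  0.22149109]), 'tool_rot': array([-1.79894848e+02,  6.12640216e-03,  1.67200025e+01]), 'force': array([-0.38488801,  1.47739626,  0.49729096]), 'wrist_torque': array([-0.01099362,  0.01219552, -0.04634373]), 'grip_width': 0.08694937197738724}
{'camera_matrix': array([[445.86951141,   0.        , 328.14814976],
       [  0.        , 445.86951141, 198.98488426],
       [  0.        ,   0.        ,   1.        ]]), 'k1': -0.10207402951551635, 'R': array([[ 0.87690859,  0.4804223 ,  0.01502446],
       [ 0.33149797, -0.58185316, -0.74266816],
       [-0.34805232,  0.65623266, -0.66949106]]), 't': array([-0.50864415, -0.14347515,  1.43597358])}
[... 985 characters left out ...]
 1.12957806])}
top holder [([240.5, 166.9, 74.2, 72.1], 0.8)]
top tag_yellow [([255.8, 139.2, 16.9, 16.8], 0.74), ([328.1, 191.7, 18.8, 22.7], 0.74), ([256.9, 198.0, 16.8, 12.2], 0.69), ([274.0, 258.5, 22.9, 21.2], 0.57)]
top tag_blue [([273.9, 193.4, 11.7, 14.1], 0.62), ([279.2, 201.1, 30.2, 16.2], 0.19)]
top release_left [([243.5, 209.5, 25.5, 16.9], 0.59), ([256.1, 196.5, 17.1, 10.9], 0.26)]
top keys [([308.7, 171.5, 12.3, 15.8], 0.6), ([441.1, 166.6, 27.2, 36.7], 0.22)]
top dish [([216.7, 180.8, 27.4, 27.0], 0.89), ([281.2, 201.4, 27.6, 15.5], 0.74)]
top mirror [([159.1, 219.6, 34.3, 35.6], 0.59)]
top tin [([440.4, 213.5, 15.4, 19.6], 0.53)]
top torch [([441.2, 168.6, 26.0, 34.4], 0.68)]
```

Run:
```python
from h import *
t=np.load('pics/top1.npz')['p'];s=np.load('pics/scene1.npz')['p']
save('a.png',cv2.resize(t[120:300,140:360],None,fx=3.6,fy=3.3,interpolation=cv2.INTER_CUBIC))
save('b.png',cv2.resize(s[110:250,250:450],None,fx=4,fy=4,interpolation=cv2.INTER_CUBIC))
```

```text
(no output)
```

View pics/a.png

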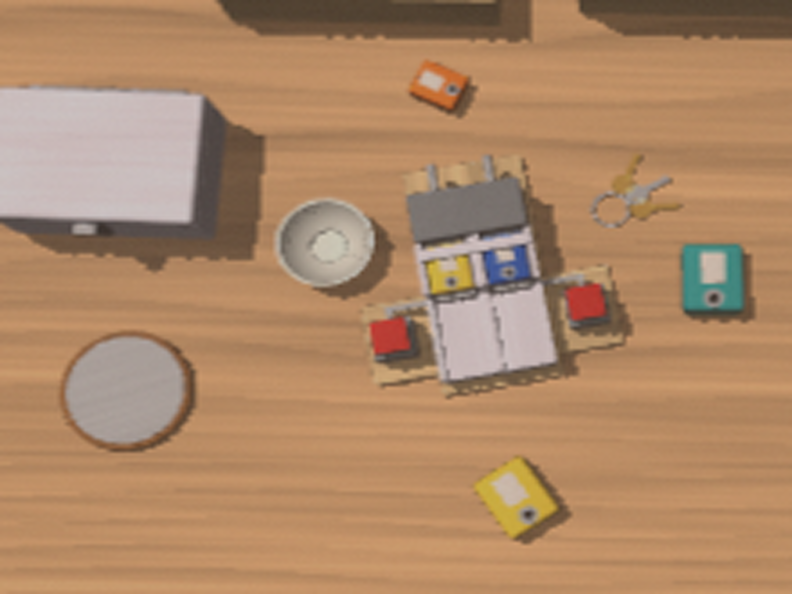

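View pics/b.png

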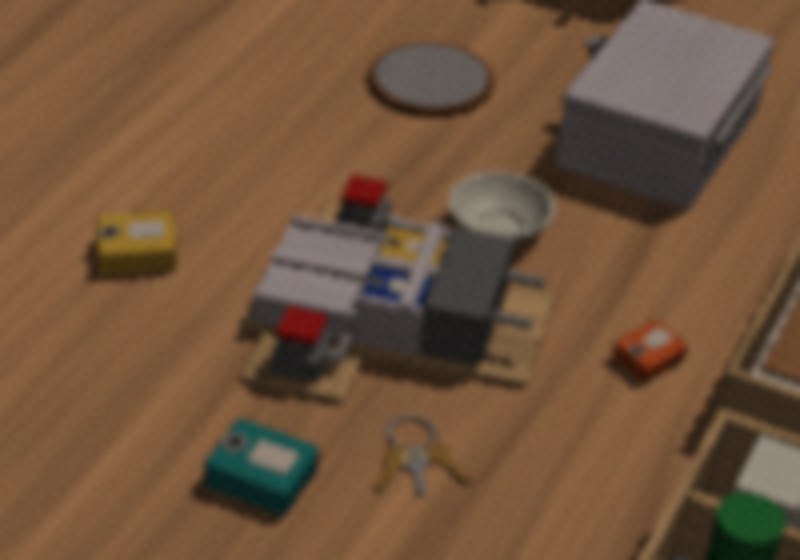

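View pics/top1.png

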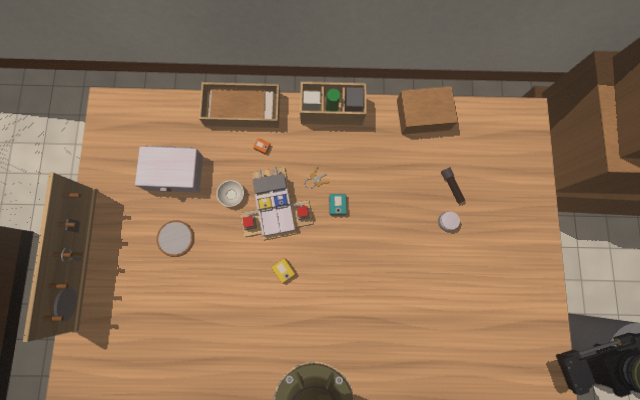

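The top view shows four look-alikes. They are the small yellow tag seated in the left lane (265,203), a larger yellow block (284,271), a turquoise one (338,204) and an orange one (262,146). I choose the seated small yellow, whose release is the left red pad (248,222). Next I measure the holder pose.

```bash
cat >> h.py <<'E'
def plane(cam,u,v,z,info=None):
    i=info or camera_info(cam)
    c=world(cam,np.array([u]),np.array([v]),0.0,i)[0];p=world(cam,np.array([u]),np.array([v]),1.0,i)[0]
    return c+(p-c)*(z-c[2])/(p[2]-c[2])
E
python3 - <<'E'
from h import *
for c in ['top','scene']:
    f=np.load(f'pics/{c}1.npz');p,d=f['p'],f['d']
    h=cv2.cvtColor(p,cv2.COLOR_RGB2HSV)
    m=(((h[...,0]<6)|(h[...,0]>174))&(h[...,1]>190)&(h[...,2]>110)).astype(np.uint8)
    n,l,st,ce=cv2.connectedComponentsWithStats(m)
    P=[]
    for k in range(1,n):
        if st[k,4]<20: continue
        u,v=ce[k]; dd=np.median(d[l==k])
        print(c,st[k],ce[k],'depth',world(c,u,v,dd).round(4),'plane',plane(c,u,v,.048).round(4))
    for nme,lo,hi in [('yel',(22,150,120),(33,255,255)),('blue',(105,150,80),(125,255,255))]:
        m=cv2.inRange(h,lo,hi);n,l,st,ce=cv2.connectedComponentsWithStats(m)
        for k in range(1,n):
            if st[k,4]>15: print(c,nme,st[k],plane(c,*ce[k],.048).round(4))
E
```

```text
top yel [259 199   5  10  31] [0.5654 0.1691 0.048 ]
top yel [266 198   5   9  28] [0.5699 0.146  0.048 ]
top yel [272 259  22  23 181] [0.3713 0.0971 0.048 ]
scene [337 155   9   4  30] [340.96666667 156.43333333] depth [0.5102 0.2077 0.0472] plane [0.5107 0.2067 0.048 ]
scene [321 188   9   5  36] [325.02777778 190.13888889] depth [0.5456 0.0433 0.0496] plane [0.5447 0.0449 0.048 ]
```

servo_tool:
  commands: [0,0,0,0,0,4.9,36,-28,-5,0,0,0,36,-28,-5,0,0,0,36,-28,-5,0,0,0,36,-28,-5,0,0,0,36,-28,-5,0,0,0,36,-28,-5,0,0,0,36,-28,-5,0,0,0,36,-28,-5,0,0,0,36,-28,-5,0,0,0]

```text
time_s: 2.0
tool_pos: [0.4534, -0.308, 0.2681]
tool_rot: [179.9, -0.0, 11.8]
force: [0.1, -0.7, 0.3]
grip_width: 0.087
```

Run:
```python
from h import *
print(camera_info('wrist'))
o=monitor.get_obs();print(o['time_s'],o['qpos'].round(1),o['tool_pos'].round(4),o['tool_rot'].round(2))
```

```text
{'camera_matrix': array([[284.42441006,   0.        , 323.33681956],
       [  0.        , 284.42441006, 192.28707378],
       [  0.        ,   0.        ,   1.        ]]), 'k1': -0.004734814088493783, 'T_tool_cam': array([[ 8.23238789e-04, -9.60839849e-01, -2.77103063e-01,
         7.52276502e-02],
       [ 9.99999660e-01,  7.76978629e-04,  2.76743532e-04,
        -1.20254311e-03],
       [-5.06030552e-05, -2.77103197e-01,  9.60840161e-01,
        -1.62324385e-01],
       [ 0.00000000e+00,  0.00000000e+00,  0.00000000e+00,
         1.00000000e+00]])}
2.0 [ 49.7   5.8 -19.7  93.3   2.   81.2 -48.4] [ 0.4534 -0.308   0.2681] [ 1.7995e+02 -2.0000e-02  1.1810e+01]
```

servo_tool:
  commands: [16,-46,6,0,0,0,16,-46,6,0,0,0,16,-46,6,0,0,0,16,-46,6,0,0,0,16,-46,6,0,0,0,16,-46,6,0,0,0,16,-46,6,0,0,0,16,-46,6,0,0,0,16,-46,6,0,0,0,0,0,0,0,0,0]
  jaw: 43

```text
time_s: 3.0
tool_pos: [0.5072, 0.1339, 0.2134]
tool_rot: [-179.7, -0.0, 12.5]
force: [-0.0, -0.3, 0.9]
grip_width: 0.043
```

servo_tool:
  commands: [0,-30,0,0,0,0,0,0,0,0,0,0,0,0,0,0,0,0]

```text
time_s: 3.3
tool_pos: [0.5024, 0.1545, 0.2137]
tool_rot: [180.0, -0.0, 11.9]
force: [0.1, -0.8, -0.2]
grip_width: 0.043
```

```bash
cat >> h.py <<'E'
def winfo(o):
    from scipy.spatial.transform import Rotation as Ro
    i=dict(camera_info('wrist'));T=np.eye(4);T[:3,:3]=Ro.from_euler('xyz',o['tool_rot'],degrees=True).as_matrix();T[:3,3]=o['tool_pos']
    M=np.linalg.inv(T@np.array(i['T_tool_cam']));i['R']=M[:3,:3];i['t']=M[:3,3];return i
E
python3 - <<'E'
from h import *
o=monitor.get_obs();i=winfo(o);p,d=read_camera('wrist');save('w1.png',p);np.savez('pics/w1.npz',p=p,d=d)
print(o['time_s'],o['qpos'].round(1),o['tool_pos'].round(4),o['tool_rot'].round(2),o['grip_width'])
h=cv2.cvtColor(p,cv2.COLOR_RGB2HSV)
for nme,lo,hi in [('red',(0,190,90),(6,255,255)),('red2',(174,190,90),(180,255,255)),('yel',(22,150,100),(33,255,255)),('blue',(105,150,60),(125,255,255))]:
    m=cv2.inRange(h,lo,hi);n,l,st,ce=cv2.connectedComponentsWithStats(m)
    for k in range(1,n):
        if st[k,4]>40: print(nme,st[k],ce[k].round(1),'pl',plane('wrist',*ce[k],.048,i).round(4),'d',world('wrist',*ce[k],np.median(d[l==k]),i).round(4))
E
```

```text
3.3 [  22.1    6.6  -44.8  100.1    4.8   75.2 -101.8] [0.5024 0.1545 0.2137] [ 1.7996e+02 -1.0000e-02  1.1890e+01] 0.04295578527394896
yel [318 108  10  26  59] [320.1 122.6] pl [0.5622 0.1719 0.048 ] d [0.5621 0.1719 0.0469]
yel [335 108  13  25 109] [343.2 121.4] pl [0.5688 0.1468 0.048 ] d [0.5688 0.1468 0.0481]
yel [333 282  11   9  66] [337.9 285.4] pl [0.3616 0.106  0.048 ] d [0.3464 0.1014 0.0247]
blue [360 108  31  26 419] [374.8 120.8] pl [0.5767 0.1124 0.048 ] d [0.5767 0.1124 0.0481]
```

View pics/w1.png

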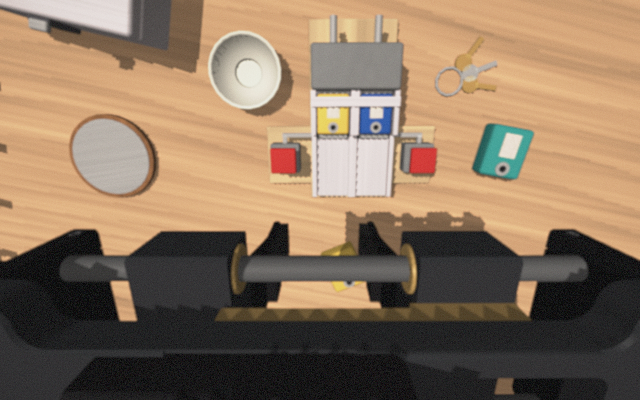

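Run:
```python
from h import *
o=monitor.get_obs();i=winfo(o)
f=np.load('pics/w1.npz');p=f['p'].astype(int);d=f['d']
m=((p[...,0]>110)&(p[...,0]>2.5*p[...,1])&(p[...,0]>2.5*p[...,2])).astype(np.uint8)
n,l,st,ce=cv2.connectedComponentsWithStats(m);C=[]
for k in range(1,n):
    if st[k,4]>100:
        r=cv2.minAreaRect(np.argwhere(l==k)[:,::-1].astype(np.float32))
        C.append(plane('wrist',*ce[k],.048,i)[:2]);print(st[k],r,C[-1].round(4),world('wrist',*ce[k],np.median(d[l==k]),i).round(4))
C=sorted(C,key=lambda a:-a[1]);v=C[0]-C[1];a=np.arctan2(-v[0],v[1]);R=np.array([[np.cos(a),-np.sin(a)],[np.sin(a),np.cos(a)]])
O=(C[0]+C[1])/2-R@[-.028,0]
print('sep',np.linalg.norm(v),'yaw',np.degrees(a),'O',O)
T=O+R@[-.028,.053];print('target',T)
for q in [(.5622,.1719),(.5688,.1468),(.5767,.1124)]: print((R.T@(np.array(q)-O)).round(4))
# all points, holder frame: runway height region extents
v,u=np.mgrid[80:210,250:450];w=world('wrist',u,v,d[80:210,250:450],i);hx=(w[...,:2]-O)@R
s=(abs(w[...,2]-.030)<.003)&(abs(hx[...,1])<.06);g=hx[s];print('runway x',np.percentile(g[:,0],[1,99]),'y',np.percentile(g[:,1],[1,50,99]),'z',np.median(w[...,2][s]))
s=(w[...,2]>.053)&(abs(hx[...,1])<.07);g=hx[s];print('box x',np.percentile(g[:,0],[1,99]),'y',np.percentile(g[:,1],[1,99]))
yaw=np.radians(o['tool_rot'][2]);D=T-o['tool_pos'][:2]
print('tool dx,dy',D@[np.cos(yaw),np.sin(yaw)],D@[np.sin(yaw),-np.cos(yaw)])
```

```text
[271 149  25  24 578] ((283.0, 160.5), (23.0, 24.0), 90.0) [0.5119 0.204 ] [0.5119 0.204  0.0482]
[410 148  26  25 592] ((422.5, 160.0), (24.0, 25.0), 90.0) [0.5451 0.0455] [0.5451 0.0456 0.0482]
sep 0.16193887937912663 yaw 11.821447900791252 O [0.55588012 0.13047276]
target [0.51761627 0.17661252]
[0.0147 0.0393]
[0.016  0.0133]
[ 0.0167 -0.022 ]
runway x [-0.07531577  0.0448745 ] y [-0.04341654  0.00470707  0.04322056] z 0.030152021853208737
box x [0.02789758 0.05863529] y [-0.04635894  0.04667681]
tool dx,dy 0.019311790075925466 -0.019582054345833474
```

servo_tool:
  commands: [10,-10,25,0,0,0,9,-10,25,0,0,0,0,0,30,0,0,0,0,0,25,0,0,0,0,0,20,0,0,0,0,0,0,0,0,0,0,0,0,0,0,0,0,0,0,0,0,0]

```text
time_s: 4.15
tool_pos: [0.5182, 0.1777, 0.0899]
tool_rot: [180.0, -0.1, 11.8]
force: [-0.3, 0.1, -0.9]
grip_width: 0.0423
```

Run:
```python
from h import *
o=monitor.get_obs();i=winfo(o);p,d=read_camera('wrist');save('w2.png',p)
s,_=read_camera('scene');save('s2.png',cv2.resize(s[110:230,270:430],None,fx=5,fy=5,interpolation=cv2.INTER_CUBIC))
T=np.array([.51762,.17661]);yaw=np.radians(o['tool_rot'][2]);D=T-o['tool_pos'][:2]
print(o['tool_pos'],o['tool_rot'],o['force'],'tool dx,dy',D@[np.cos(yaw),np.sin(yaw)],D@[np.sin(yaw),-np.cos(yaw)])
```

```text
[0.51819114 0.17771208 0.08993306] [ 1.79981645e+02 -1.30722644e-01  1.17600672e+01] [-0.2502554   0.11850227 -0.94508461] tool dx,dy -0.0007837703553671552 0.0009625409368174127
```

View pics/w2.png

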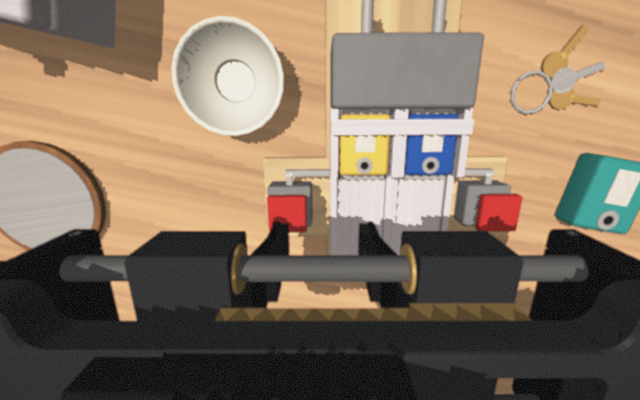

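View pics/s2.png

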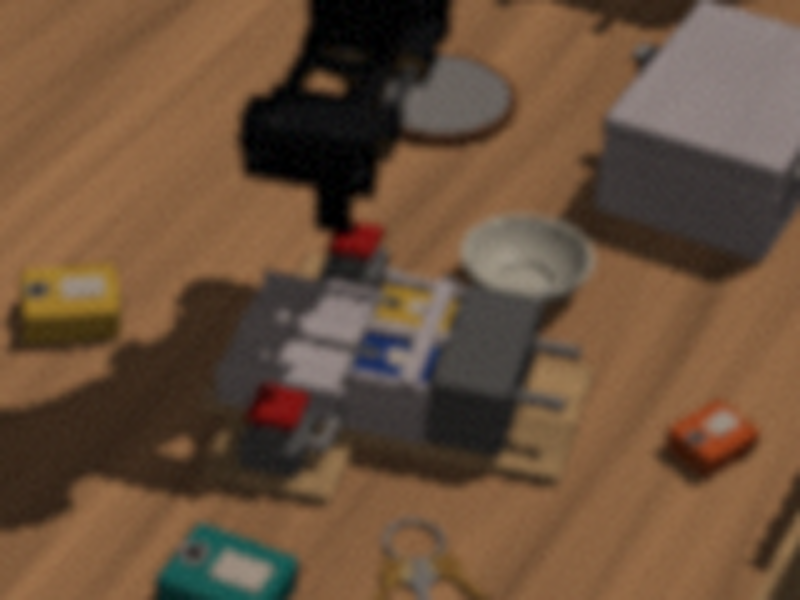

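The wrist view has the jaw aligned: the left pad (288,212) is under the left finger tip and the runway (360,200) ahead of the right one. The scene view shows the tip clear above. I lower to just over the pad.

servo_tool:
  commands: [-0.5,1,10,0,0,0,0,0,15,0,0,0,0,0,10,0,0,0,0,0,0,0,0,0,0,0,0,0,0,0]

```text
time_s: 4.75
tool_pos: [0.5162, 0.177, 0.0529]
tool_rot: [-180.0, 0.1, 11.8]
force: [1.0, -0.6, -0.1]
grip_width: 0.0429
```

Run:
```python
from h import *
o=monitor.get_obs();i=winfo(o);p,d=read_camera('wrist');save('w3.png',p)
s,_=read_camera('scene');save('s3.png',cv2.resize(s[110:230,270:430],None,fx=5,fy=5,interpolation=cv2.INTER_CUBIC))
T=np.array([.51762,.17661]);yaw=np.radians(o['tool_rot'][2]);D=T-o['tool_pos'][:2]
print(o['tool_pos'],o['tool_rot'],o['force'],'tool dx,dy',D@[np.cos(yaw),np.sin(yaw)],D@[np.sin(yaw),-np.cos(yaw)])
```

```text
[0.5162104  0.17701616 0.05285046] [-1.79983320e+02  7.76476053e-02  1.18376700e+01] [ 1.04262139 -0.61828902 -0.07497392] tool dx,dy 0.0012963027438514312 0.0006866844391182882
```

View pics/s3.png

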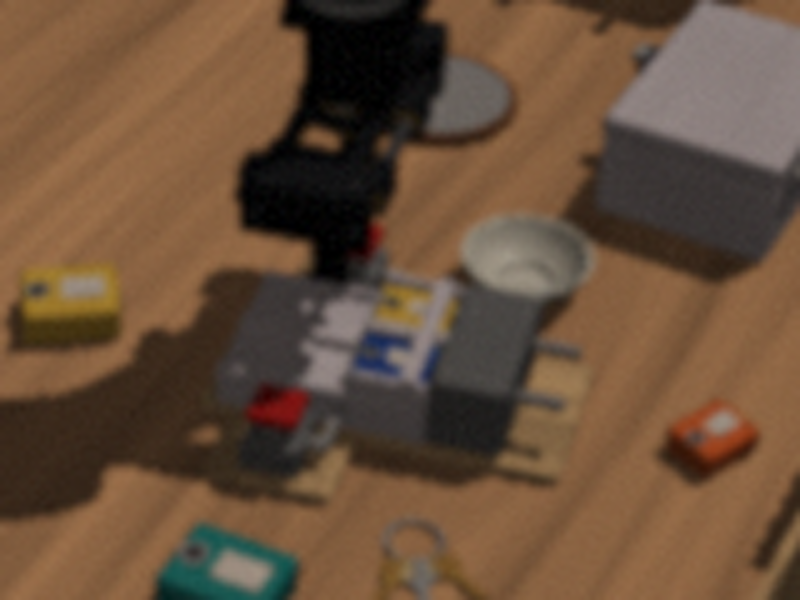

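View pics/w3.png

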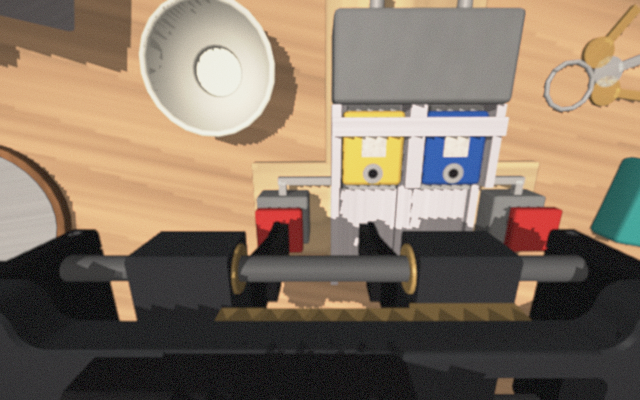

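Both fingers are placed: the left tip over the red pad (282,230), the other over the runway (375,240). The yellow tag is still seated. I press now.

servo_tool:
  commands: [0.5,0.5,4,0,0,0,0,0,4,0,0,0,0,0,4,0,0,0,0,0,2.5,0,0,0,0,0,0,0,0,0,0,0,0,0,0,0]

```text
time_s: 5.45
tool_pos: [0.5179, 0.1767, 0.0394]
tool_rot: [-180.0, -0.1, 11.8]
force: [1.5, -0.7, 4.3]
grip_width: 0.0429
```

Run:
```python
from h import *
o=monitor.get_obs();p,d=read_camera('wrist');save('w4.png',p)
s,_=read_camera('scene');save('s4.png',cv2.resize(s[110:230,270:430],None,fx=5,fy=5,interpolation=cv2.INTER_CUBIC))
print(o['tool_pos'],o['tool_rot'],o['force'],o['wrist_torque'])
```

```text
[0.517879   0.17670276 0.03938728] [-1.79996234e+02 -6.40067153e-02  1.18074837e+01] [ 1.46990603 -0.73419651  4.34717818] [ 0.11150609 -0.24758095 -0.08906057]
```

View pics/s4.png

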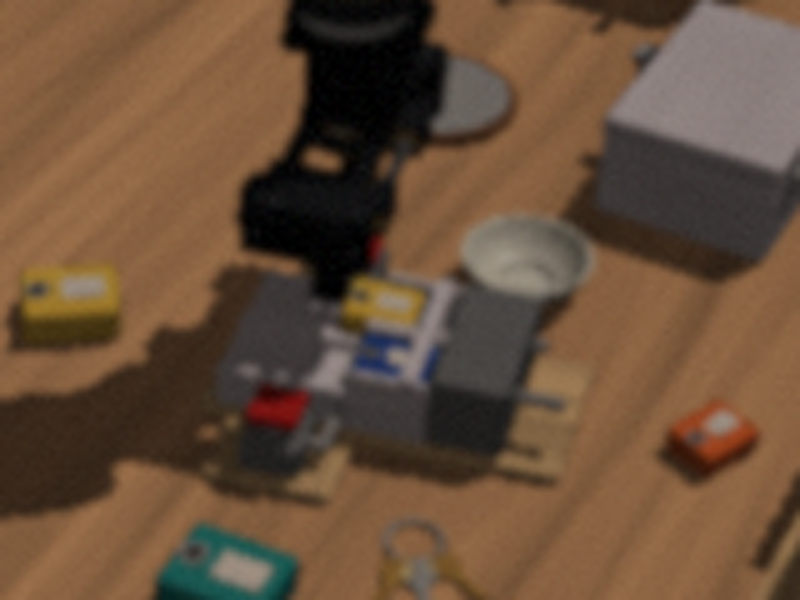

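View pics/w4.png

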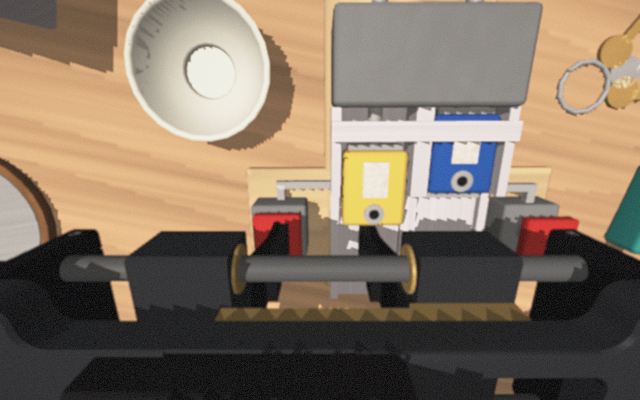

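The tag has popped out and rests against the finger (375,225). The blue tag is still seated and the pad is about 8.6 mm down. I hold briefly and measure.

servo_tool:
  commands: [0,0,0.4,0,0,0,0,0,0,0,0,0,0,0,0,0,0,0,0,0,0,0,0,0,0,0,0,0,0,0]

```text
time_s: 6.05
tool_pos: [0.5175, 0.1766, 0.0388]
tool_rot: [180.0, -0.0, 11.8]
force: [2.1, 0.3, 5.6]
grip_width: 0.0427
```

Run:
```python
from h import *
o=monitor.get_obs();i=winfo(o);p,d=read_camera('wrist');h=cv2.cvtColor(p,cv2.COLOR_RGB2HSV)
print(o['tool_pos'],o['force'])
O=np.array([.55588,.13047]);a=np.radians(11.82);R=np.array([[np.cos(a),-np.sin(a)],[np.sin(a),np.cos(a)]])
for n,lo,hi in [('yel',(22,150,100),(33,255,255)),('blue',(105,150,60),(125,255,255))]:
    m=cv2.inRange(h,lo,hi)>0;m[:,:330]=0;m[235:]=0
    v,u=np.nonzero(m);w=world('wrist',u,v,d[v,u],i);hx=(w[:,:2]-O)@R
    print(n,len(u),'x',np.percentile(hx[:,0],[2,98]).round(4),'y',np.percentile(hx[:,1],[2,98]).round(4),'z',np.percentile(w[:,2],[10,50,90]).round(4))
```

```text
[0.51753372 0.17663372 0.03881458] [2.1379386  0.29798636 5.59589033]
yel 688 x [-0.0156  0.0255] y [0.0095 0.0428] z [0.0466 0.0478 0.0487]
blue 2189 x [0.0043 0.0449] y [-0.0378 -0.0054] z [0.0471 0.048  0.0489]
```

Run:
```python
from h import *
F=[]
for k in range(12):
    p,d=read_camera('wrist');o=monitor.get_obs();F.append(o['force'])
F=np.array(F);print(F.mean(0),F.std(0),o['time_s'],o['tool_pos']);save('w5.png',cv2.resize(p[80:280,230:480],None,fx=3,fy=3))
```

```text
[1.75665554 0.40872834 4.97404686] [0.4691726  0.30644417 0.58245485] 6.7 [0.51754504 0.17667105 0.03884294]
```

View pics/w5.png

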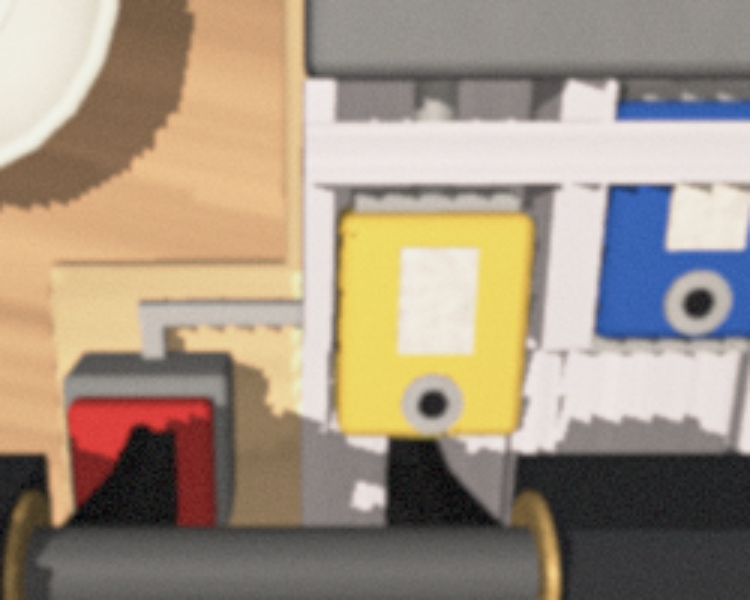

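The crop shows the left finger on the pad (150,470) and the tag's front edge against the other finger (415,437), with the pusher touching its rear. But the mean force along x is +1.8 N, and the tag alone should give about -1.3 N. That could be drag on the pad, so I nudge 2 mm towards the tag and check that it follows.

servo_tool:
  commands: [1,0,0,0,0,0,1,0,0,0,0,0,0,0,0,0,0,0,0,0,0,0,0,0,0,0,0,0,0,0]

```text
time_s: 7.2
tool_pos: [0.5176, 0.1767, 0.0384]
tool_rot: [180.0, 0.2, 11.8]
force: [-1.4, -0.5, 7.8]
grip_width: 0.0428
```

Run:
```python
from h import *
O=np.array([.55588,.13047]);a=np.radians(11.82);R=np.array([[np.cos(a),-np.sin(a)],[np.sin(a),np.cos(a)]])
F=[]
for k in range(8):
    o=monitor.get_obs();i=winfo(o);p,d=read_camera('wrist');F.append(o['force']);h=cv2.cvtColor(p,cv2.COLOR_RGB2HSV)
    s=[]
    for n,lo,hi in [('yel',(22,150,100),(33,255,255)),('blue',(105,150,60),(125,255,255))]:
        m=cv2.inRange(h,lo,hi)>0;m[:,:330]=0;m[235:]=0
        v,u=np.nonzero(m);w=world('wrist',u,v,d[v,u],i);hx=(w[:,:2]-O)@R
        s+=[n,np.percentile(hx[:,0],[2,98]).round(4),w[:,2].mean().round(4)]
    if k in(0,7):print(*s)
F=np.array(F);print(F.mean(0),F.std(0),o['time_s'],o['tool_pos'])
save('w6.png',cv2.resize(p[80:280,230:480],None,fx=3,fy=3))
```

```text
yel [-0.0153  0.0256] 0.0481 blue [0.0043 0.0451] 0.0486
yel [-0.0153  0.0257] 0.0484 blue [0.0043 0.0451] 0.0485
[-1.62631488 -0.73084452  7.51689791] [0.31735255 0.45237599 0.26973671] 7.55 [0.51764483 0.1766457  0.03839392]
```

View pics/w6.png

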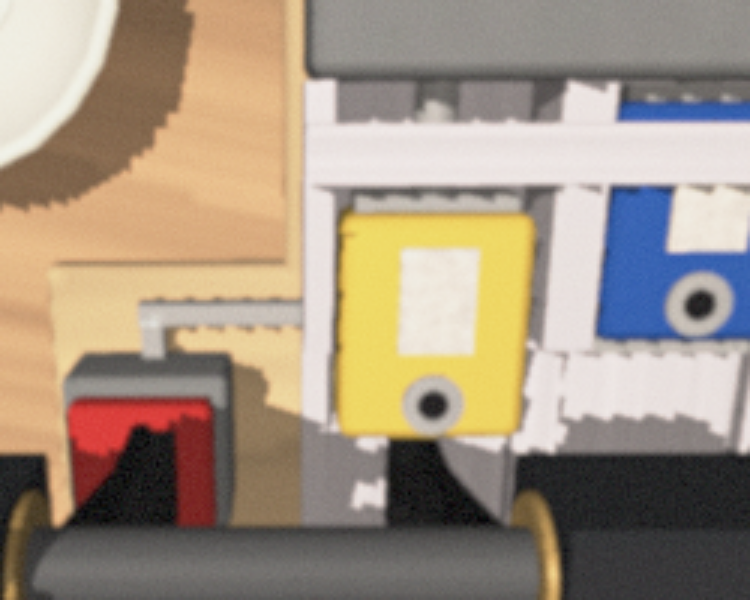

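Run:
```python
from h import *
print(env.sign_off())
```

```text
the job is handed in; nothing more can be done
None
```

The job is handed in while holding: one finger keeps the left release down, and the other stops the small yellow tag on the left runway. It took about 7.6 s.

**Last checks:**
- **Release:** the TCP stood at z = 38.4 mm with about 7.5 N of upward force, so the pad is about 9.6 mm down.
- **Yellow tag:** it lies flat with its top at 48 mm. Its visible top spans x = -15 to +26 mm, which puts its origin at about +4 to +5 mm, inside the allowed range. It did not move between the last pictures.
- **Blue tag:** it is still seated at x = +4 to +45 mm.
- **Bystanders:** I did not measure them again. The arm passed well clear of them, and none looked moved in the last pictures.

**Checks that disagreed or failed:**
- **Force along x:** after the stop it first averaged +1.8 N, though the tag alone should give about -1.3 N. I put this down to drag between the finger and the pad.
- **Nudge test:** the 2 mm nudge was meant to show the tag following the finger, but the finger stuck on the pad and did not move. The force changed to -1.6 N.
- **Contact force:** I could not measure the tag's push on the finger separately. The contact rests on the pictures: the tag's front is against the finger, and the spring pusher is against its rear.

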